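# Tip the brass slugs from the gate tray into the weighing dish

## Robot

A 6-joint arm with a two-finger parallel gripper is mounted at the origin on the work surface. World frame = base frame: x ahead of the robot, y to its left, z up, the work surface at z = 0. Lengths are in m, angles in rad, forces in N, time in s.
With the tool pointing down it reaches from about 0.375 to 0.9 m from the base axis. Payload 3.1 kg.
Tool frame: the origin (TCP) lies at the very end of the fingers, on their centre line; the grasp point (between the pads) lies 19 mm behind it (arm.grip_point_offset is the z of the grasp point in the tool frame, in m); z points along the fingers, y is the line along which they close (so a half turn about z gives the same grasp; the last joint's range is limited). The gripper opens to 87 mm and grips with 3 to 60 N. Pads are 19 mm wide; open, the fingers measure 117 mm over their backs; the gripper's body (75 mm by 190 mm) begins 51 mm behind the grasp point.
Start: joints at [0.949, 0.527, 1.433, -0, 1.181, -0.178], TCP at [0.268, 0.564, 0.223] pointing down, gripper open.
Joint ranges: [-3.08, 3.08], [-0.75, 2.2], [0.22, 2.44], [-1.43, 4.57], [0, 2.65], [-2.85, 2.85]. Speed limits (rad/s): [2.79, 2.79, 3.14, 3.14, 3.14, 3.14].

## Interface

Orientations are given as a rotation vector (axis times angle).
In Python, from workcell import arm gives the robot as it stands.
- The arm moves only by the tool step_hand, called after ">>>" by a JSON object that holds its "name" and its "arguments", one argument or row to a line. Schema: {"type":"object","properties":{"steps":{"type":"array","items":{"type":"array","prefixItems":[{"type":"array","items":{"type":"number"},"minItems":3,"maxItems":3},{"type":"array","items":{"type":"number"},"minItems":3,"maxItems":3},{"type":"number"}],"minItems":3,"maxItems":3},"minItems":1,"maxItems":10},"only":{"type":"string"},"quiet":{"type":"boolean"},"lines":{"type":"string"}},"required":["steps"],"additionalProperties":false}. steps is a list of rows, 1 to 10 of them, each written [[dx, dy, dz], [rx, ry, rz], opening]: dx, dy, dz in m, then a rotation vector rx, ry, rz in rad, then the finger opening in m; each row is the pose to reach, as a shift and turn from the pose commanded when the call began, along the tool's axes at that moment; what a row does not reach only later rows make up. A row lasts 1/8 s, in which the tool goes at most 0.0625 m and 0.188 rad, less where a joint would pass 70% of its speed; a pose out of reach is approached as far as the arm can. The fingers move at their own pace and stop on an object; the grip force is fixed at half the most. Time passes only in rows, so rows that do not move let the fingers close. The tool returns the time, the measured TCP pose, the force, the opening and the grip force at its end. only (a regular expression) keeps the lines of the reply that match it, lines (a string "A,B") keeps lines A to B, and quiet returns only ok. Input that does not fit is refused with a message, and nothing moves.
- arm.sense(): the state, without advancing time (a new reading comes with each control period).
- arm.snapshot(name): name is "scene" or "top" or "wrist"; returns (picture, depth): 420x560x3 uint8, red, green, blue; 420x560 float32, m along the optical axis (not along the pixel's ray), 0 where there is no reading.
- arm.camera_params(name): a dict with "fx", "fy", "cx", "cy" (pixels), "xyz" and "rotation" of the camera in the world. Camera axes: x right, y down, z forward; pixel columns grow to the right and rows downward; lengths in m; the calibration is good to about 2 mm. A picture is of the moment at which its call begins: read the wrist's pose just before it. camera_params takes no time and is no camera call; for the wrist camera it gives the pose at the moment of the call.
- arm.hand_in(): hands the job in; it is judged then, once.
The state is a dict: "time": time; "joint_pos": joint angles; "qvel": joint speeds; "effort": joint torques, N m; "eef_pos": TCP position; "tcp_rot": TCP orientation; "contact_force": force on the tool from outside, world axes, zero at the start; "moment": the same for the moment, N m; "grip_width": finger opening in m; "grip_force": force on a finger pad.
Only numpy, scipy, OpenCV 4.12 (cv2) and the standard library are available. Lean on these libraries where they do the work, as an engineer would, in place of code of your own. Each camera call takes 0.05 s, during which the arm holds its last target. There are 200 camera calls.

## Task

Three brass slugs lie in the small aluminium tipping tray on the stand beside the balance. Fold the tray's end gate down flat while the tray is still level, then lift the tray by its bar so that all three slugs slide out over the gate into the white weighing dish on the balance, and lower the tray back level on its rests. Do not touch these slugs with the gripper.

Things in the scene. Friction and masses are not known exactly. Their poses are not given: they have to be found in the camera images.
- tray (a joint): Tilt of the aluminium tipping tray about its damped hinge, rad: 0 = level on its rests, grows as the bar end is lifted, stop at 0.95. Inside 90 by 157 mm, walls 25 mm, 0.3 kg, floor top 140 mm above the table. The hinge line lies at the gate end at floor level. Slugs start to slide at 0.3 to 0.5 rad; 0.7 to 0.8 empties it. Let go, it sinks back to level within 2 s.
- gate (a joint): Fold of the tray's end gate, rad: 0 upright, 1.57 = out level with the tray floor (stop). Starts at 0 to 0.2, stays where left (moves at a few N). Plate 86 mm wide, 40 tall, 4 thick, inner face hinged at its foot on the tray's hinge line, with a 12 mm lip bent out. Push from inside with closed fingertips, on an arc 30 mm about the hinge, out and down to floor level; slugs start 38 mm or more away.
- gate_lip (a point): Middle of the gate lip's outer edge, upper side. With the gate upright it lies 8 mm outside the hinge line and 49 mm above the tray floor (189 mm above the table). It moves with the gate.
- tray_bar (a point): Middle of the steel grip bar (12 mm round, 80 mm free) at the tray end away from the gate, 190 mm above the table when level, 35 mm beyond the end wall and 25 mm above it. Axes of the tray: x along bar and hinge, y from gate end to bar end, z up from the floor. The hinge line runs along x through (0, -195, -50) mm. Pinched from above across it, it turns between the pads as the tray tips.
- dish (a point): Centre of the inner floor of the white square-cornered weighing dish on the balance beyond the gate, 58 mm above the table. The dish is fixed, 114 mm by 134 mm inside (x, y), 25 mm deep, x along the tray's hinge, y towards the tray.
- slug1: One of the three brass slugs in the tipping tray: disc 22 mm across, 10 mm high, about 30 g. Origin at the centre of its underside. (Two more like it lie in a plain aluminium tray without gate or bar on the table; those are not meant.)
- slug2: Second brass slug in the tipping tray, same as slug1.
- slug3: Third brass slug in the tipping tray, same as slug1.

How it is judged:
On the way, in this order (a step that is already met when the one before it is completed fails the run):
1. the gate is folded down (past 1.3 rad) while the tray is level (value of joint gate above 1.3 rad and value of joint tray below 0.15 rad), for 0.2 s.
2. the tray is tipped (past 0.35 rad) and all three slugs have gone out into the dish (value of joint tray above 0.35 rad and x of slug1 in the frame of dish between -0.057 and 0.057 m and y of slug1 in the frame of dish between -0.067 and 0.067 m and x of slug2 in the frame of dish between -0.057 and 0.057 m and y of slug2 in the frame of dish between -0.067 and 0.067 m and x of slug3 in the frame of dish between -0.057 and 0.057 m and y of slug3 in the frame of dish between -0.067 and 0.067 m and z of slug1 in the frame of dish between -0.01 and 0.03 m and z of slug2 in the frame of dish between -0.01 and 0.03 m and z of slug3 in the frame of dish between -0.01 and 0.03 m), for 0.1 s.
At the end, for the whole second after the job is handed in: All three slugs lie at rest in the weighing dish (within its walls, not more than 30 mm above its floor) and the tray is back level to within 0.06 rad (x of slug1 in the frame of dish between -0.057 and 0.057 m and y of slug1 in the frame of dish between -0.067 and 0.067 m and x of slug2 in the frame of dish between -0.057 and 0.057 m and y of slug2 in the frame of dish between -0.067 and 0.067 m and x of slug3 in the frame of dish between -0.057 and 0.057 m and y of slug3 in the frame of dish between -0.067 and 0.067 m and z of slug1 in the frame of dish between -0.01 and 0.03 m and z of slug2 in the frame of dish between -0.01 and 0.03 m and z of slug3 in the frame of dish between -0.01 and 0.03 m and value of joint tray below 0.06 rad and linear speed of each of slug1, slug2, slug3 below 0.03 m/s); the robot touches nothing.
It fails at once if the tray is tipped past 0.25 rad with the gate still up (less than 0.9 rad) (value of joint tray above 0.25 rad and value of joint gate below 0.9 rad).
It fails at once if the gripper touches a slug of the tipping tray (contact force between the fingers and slug1 above 0.5 N or contact force between the fingers and slug2 above 0.5 N or contact force between the fingers and slug3 above 0.5 N).
It also fails if it takes over 58 s, if anything falls off the work surface, if the arm or the gripper's body presses on something with over 40 N, if the wrist force passes 120 N, or if a joint passes its speed limit or range.

## Working session

There is one attempt and no reset: what is moved stays moved. The work goes in short steps, Python scripts to look and compute and a tool call to move; the robot and the scene stay as the last step left them, time stands still between calls to the robot, and variables do not carry over. Pictures are saved under pics/ and viewed, at most 10 in all, crops included, and the job is handed in when it is done.

```bash
ls; mkdir -p pics
```

Run:
```python
from workcell import arm
import cv2,numpy as np
for n in("scene","top"):
    p,d=arm.snapshot(n); cv2.imwrite(f"pics/{n}.png",p[:,:,::-1]); np.savez(f"{n}.npz",p=p,d=d)
    c=arm.camera_params(n);print(n,c)
s=arm.sense();print(s["time"],s["eef_pos"],s["tcp_rot"])
```

```text
pics
workcell.py
scene {'fx': 380.82418851937047, 'fy': 380.82418851937047, 'cx': 278.22180647988387, 'cy': 206.72173791894835, 'xyz': array([ 0.83419876, -0.2050947 ,  0.69994226]), 'rotation': array([-2.32046048, -1.1473514 ,  0.37304067])}
top {'fx': 486.9427190299265, 'fy': 486.9427190299265, 'cx': 278.7162247011008, 'cy': 204.233512915574, 'xyz': array([4.77153396e-01, 6.46971671e-04, 8.00399280e-01]), 'rotation': array([-2.1270595 ,  2.18741546, -0.15047973])}
0.1 [0.26795186 0.56390721 0.2216638 ] [-6.91269122e-01 -3.06383502e+00  2.87869171e-03]
```

View pics/top.png

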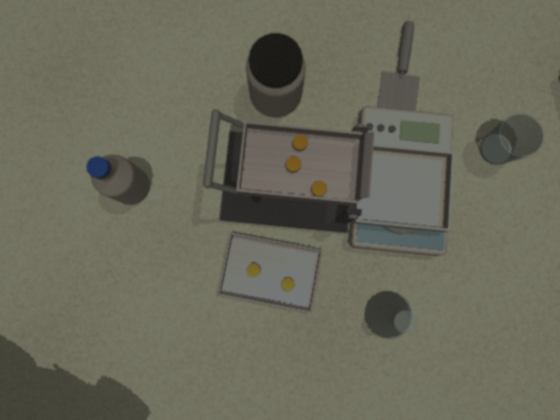

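View pics/scene.png

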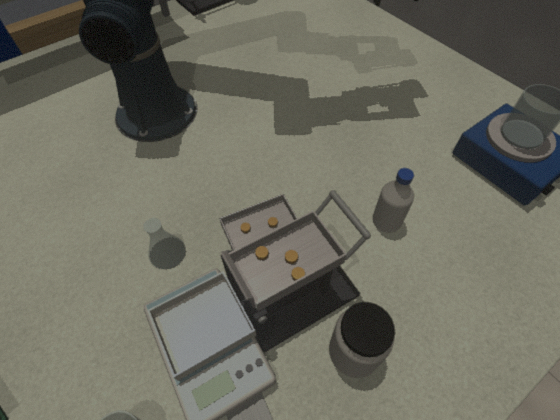

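Top view: the tipping tray has its bar at left (213,150) and its gate at about (365,165). The dish is at (405,188), and slugs are at (300,143), (293,164) and (319,188). The decoy tray is below, at (270,270).

Create h.py:
```python
import numpy as np,cv2
from scipy.spatial.transform import Rotation as R
from workcell import arm
def ray(c,u,v,z):
    d=R.from_rotvec(c["rotation"]).apply([(u-c["cx"])/c["fx"],(v-c["cy"])/c["fy"],1])
    return c["xyz"]+d*(z-c["xyz"][2])/d[2]
def proj(c,p):
    q=R.from_rotvec(c["rotation"]).inv().apply(np.asarray(p)-c["xyz"])
    return c["fx"]*q[0]/q[2]+c["cx"],c["fy"]*q[1]/q[2]+c["cy"]
```

Run:
```python
from h import *
im=cv2.imread("pics/top.png")[95:265,195:465]
cv2.imwrite("pics/topc.png",np.clip(cv2.resize(im,None,fx=2.9,fy=2.9,interpolation=cv2.INTER_CUBIC)*1.6,0,255))
c=arm.camera_params("top");p=np.load("top.npz");d=p["d"]
h=cv2.cvtColor(p["p"],cv2.COLOR_RGB2HSV);m=cv2.inRange(h,(10,130,60),(25,255,255))
n,_,st,ce=cv2.connectedComponentsWithStats(m)
for i in range(1,n):
    if st[i,4]>20: print(ce[i],ray(c,*ce[i],.15 if ce[i][1]<215 else .02).round(4))
def pt(u,v):
    return ray(c,u,v,c["xyz"][2]-d[v,u]).round(3)
for u,v in [(216,113),(213,150),(209,186),(330,165),(365,135),(365,165),(362,195),(405,188),(270,270),(275,60),(115,170)]:print(u,v,pt(u,v))
```

```text
[299.77142857 141.94857143] [ 0.6481 -0.0372  0.15  ]
[292.90804598 163.76436782] [ 0.6179 -0.0269  0.15  ]
[318.53179191 188.17919075] [ 0.5832 -0.0605  0.15  ]
[253.1375 268.0375] [0.4788 0.0363 0.02  ]
[287.84482759 281.36206897] [ 0.4564 -0.0182  0.02  ]
216 113 [0.684 0.074 0.174]
213 150 [0.632 0.078 0.181]
209 186 [0.584 0.083 0.188]
330 165 [ 0.619 -0.08   0.129]
365 135 [ 0.652 -0.124  0.164]
365 165 [ 0.609 -0.121  0.171]
362 195 [ 0.568 -0.114  0.176]
405 188 [ 0.597 -0.206  0.047]
270 270 [0.475 0.01  0.01 ]
275 60 [ 0.786 -0.007  0.108]
115 170 [0.623 0.226 0.117][ WARN:0@0.238] global loadsave.cpp:1063 imwrite_ Unsupported depth image for selected encoder is fallbacked to CV_8U.
```

View pics/topc.png

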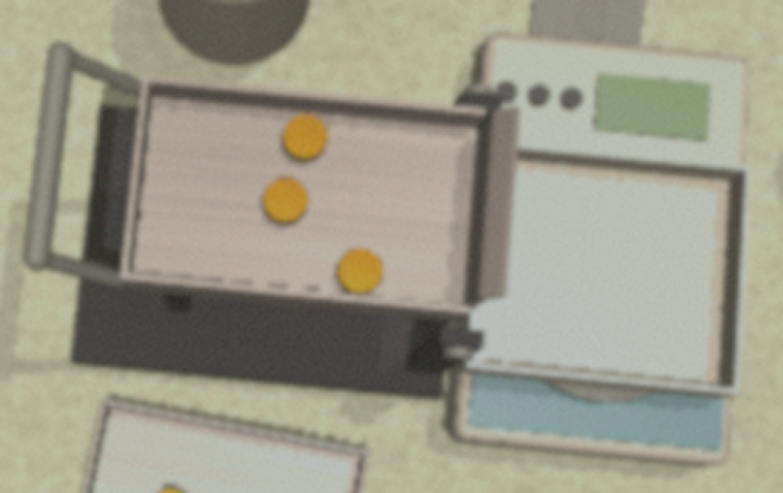

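The crop shows the bar from (216,112) to (208,185) in full-picture pixels. The lip's outer edge runs (373,132) to (369,198), and the slugs are clear of the gate.

Run:
```python
from h import *
c=arm.camera_params("top");s=arm.camera_params("scene")
b1=ray(c,215.7,113.,.190);b2=ray(c,208.3,184.5,.190)
l1=ray(c,373.3,132.2,.187);l2=ray(c,369.1,198.4,.187)
# tray inside corners at wall top z .165: outer rim
k=[ray(c,195+x/2.9,95+y/2.9,.165) for x,y in((146,80),(123,278),(490,112),(470,308))]
f=[ray(c,195+x/2.9,95+y/2.9,.14) for x,y in((150,97),(133,268))]
for p in(b1,b2,l1,l2,*k,*f):print(p.round(4),np.round(proj(s,p),1))
bm=(b1+b2)/2; lm=(l1+l2)/2
y=(bm-lm)[:2];print("bar",bm,"lip",lm,"dist",np.linalg.norm(y),"ydir",y/np.linalg.norm(y),"xdir",(b1-b2)[:2]/np.linalg.norm((b1-b2)[:2]),np.linalg.norm(b1-b2),np.linalg.norm(l1-l2))
Y=y/np.linalg.norm(y);X=np.array([Y[1],-Y[0]])
h=bm[:2]-.195*Y
print("hinge mid",h)
for q in([.6481,-.0372],[.6179,-.0269],[.5832,-.0605]):print("slug",(q-h)@X,(q-h)@Y)
print("yaw",R.from_rotvec(arm.sense()["tcp_rot"]).as_matrix().round(3))
print("yaw Y dir",np.degrees(np.arctan2(Y[1],Y[0])))
# dish corners inner floor
for x,y2 in((520,168),(718,182),(705,380)):print("dish",ray(c,195+x/2.9,95+y2/2.9,.058 if y2!=0 else 0)[:2],((ray(c,195+x/2.9,95+y2/2.9,.058)[:2]-h)@X,(ray(c,195+x/2.9,95+y2/2.9,.058)[:2]-h)@Y))
im=cv2.imread("pics/scene.png")
for p in(bm,lm,[*h,.14],b1,b2,l1,l2):cv2.circle(im,tuple(int(round(a)) for a in proj(s,p)),1,(0,0,255),-1)
cv2.imwrite("pics/sc.png",np.clip(cv2.resize(im[170:370,130:400],None,fx=2.9,fy=2.9)*1.6,0,255).astype(np.uint8))
```

```text
[0.6789 0.0727 0.19  ] [366.8 235.9]
[0.5853 0.0831 0.19  ] [331.2 193.5]
[ 0.6488 -0.1309  0.187 ] [246.3 299.3]
[ 0.5622 -0.1209  0.187 ] [219.4 251.7]
[0.6728 0.0359 0.165 ] [344.3 253.6]
[0.5801 0.0482 0.165 ] [312.1 210.6]
[ 0.6533 -0.123   0.165 ] [253.9 304. ]
[ 0.562  -0.1092  0.165 ] [227.7 254. ]
[0.672  0.0356 0.14  ] [341.8 260.5]
[0.5888 0.0453 0.14  ] [313.2 222.8]
bar [0.6320949  0.07790238 0.19      ] lip [ 0.60551235 -0.12592473  0.187     ] dist 0.20555320886764136 ydir [0.12932195 0.99160266] xdir [ 0.99381577 -0.11104153] 0.0942538995515634 0.08711705469531716
hinge mid [ 0.60687712 -0.11546014]
slug 0.03075596890407536 0.08293398346063847
slug -0.0005224474766221389 0.08924196798152266
slug -0.030585842250960484 0.05143664699832926
yaw [[-0.903  0.429 -0.001]
 [ 0.429  0.903 -0.002]
 [ 0.    -0.002 -1.   ]]
yaw Y dir 82.56958787469014
dish [ 0.65156696 -0.15839774] (np.float64(0.04986734637887916), np.float64(-0.0367976672656764))
dish [ 0.6410021  -0.26465315] (np.float64(0.053132353418552436), np.float64(-0.1435270791213473))
dish [ 0.53450464 -0.25002748] (np.float64(-0.05436222938274861), np.float64(-0.1427966883608834))
```

View pics/sc.png

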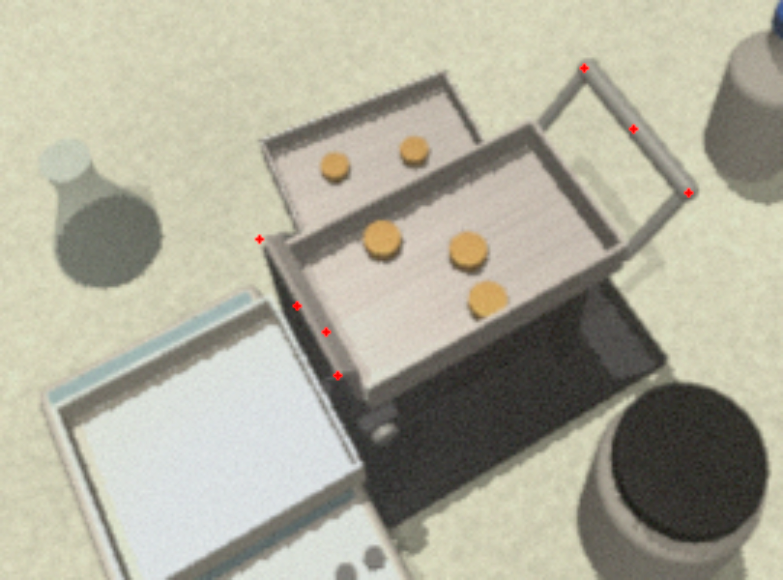

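Points agree between the two views to a few mm. Tray Y is about (0.12, 0.993) in world axes, and the hinge mid is about (0.609, -0.116). Next I'll compute the approach.

Add to h.py:
```python
Y=np.array([.12,.993]);X=np.array([.993,-.12]);H=np.array([.6087,-.1157])
def W(x,y,z): return np.r_[H+x*X+y*Y,.14+z]      # tray coordinates -> world
def go(*pts):
    s=arm.sense();r=R.from_rotvec(s["tcp_rot"]);m=r.as_matrix()
    T=R.from_matrix(np.array([[X[0],Y[0],0],[X[1],Y[1],0],[0,0,-1]]).round(3))
    T2=R.from_matrix(T.as_matrix()@np.diag([-1,-1,1]))
    for t in(T,T2):print("rot",(r.inv()*t).as_rotvec().round(3))
    d=s["eef_pos"][:2]-H
    print(s["time"],"tray xyz",d@X,d@Y,s["eef_pos"][2]-.14)
    for p in pts:print(p,r.inv().apply(W(*p)-s["eef_pos"]).round(4))
```

Run:
```python
from h import *
go((.015,.021,.11),(.015,.021,.03))
print(ray(arm.camera_params("scene"),515,125,.1))
```

```text
Traceback (most recent call last):
  File "h.py", line 14, in go
    T=R.from_matrix(np.array([[X[0],Y[0],0],[X[1],Y[1],0],[0,0,-1]]).round(3))
  File "scipy/spatial/transform/_rotation.pyx", line 1143, in scipy.spatial.transform._rotation.Rotation.from_matrix
ValueError: Non-positive determinant (left-handed or null coordinate frame) in rotation matrix 0: [[ 0.993  0.12   0.   ]
 [-0.12   0.993  0.   ]
 [ 0.     0.    -1.   ]].
```

```bash
sed -i 's/\[\[X\[0\],Y\[0\],0\],\[X\[1\],Y\[1\],0\]/[[-X[0],Y[0],0],[-X[1],Y[1],0]/' h.py
```

Run:
```python
from h import *
go((.015,.021,.11),(.015,.021,.03))
print(ray(arm.camera_params("scene"),515,125,.1))
```

```text
rot [-0.002 -0.001 -0.324]
rot [-1.000e-03  3.000e-03  2.818e+00]
0.1 tray xyz -0.41991576720485413 0.6339601818087978 0.08166380163514769
(0.015, 0.021, 0.11) [-0.6071 -0.4428 -0.0277]
(0.015, 0.021, 0.03) [-0.6071 -0.4427  0.0523]
[0.64841136 0.57714156 0.1       ]
```

>>> {"name": "step_hand", "arguments": {
  "steps": [
    [[0,0,-0.06],[0,0,0],0],
    [[-0.607,-0.443,-0.06],[0,0,-0.324],0],
    [[-0.607,-0.443,-0.06],[0,0,-0.324],0],
    [[-0.607,-0.443,-0.06],[0,0,-0.324],0],
    [[-0.607,-0.443,-0.06],[0,0,-0.324],0],
    [[-0.607,-0.443,-0.06],[0,0,-0.324],0],
    [[-0.607,-0.443,-0.06],[0,0,-0.324],0],
    [[-0.607,-0.443,-0.06],[0,0,-0.324],0],
    [[-0.607,-0.443,-0.06],[0,0,-0.324],0],
    [[-0.607,-0.443,-0.06],[0,0,-0.324],0]
  ]
}}

```text
time: 1.35
eef_pos: [0.5359, 0.0697, 0.2823]
tcp_rot: [-0.188, -3.135, -0.001]
contact_force: [0.2, 0.4, 0.0]
grip_width: 0.0013
grip_force: 0.0
```

```bash
python3 -c "
from h import *
go((.015,.021,.11))"
```

```text
rot [ 0.    -0.001  0.   ]
rot [ 1.000e-03  0.000e+00 -3.141e+00]
1.35 tray xyz -0.09458615765755224 0.17535905617796593 0.142266056801505
(0.015, 0.021, 0.11) [-0.1096 -0.1543  0.0322]
```

>>> {"name": "step_hand", "arguments": {
  "steps": [
    [[-0.11,-0.154,0.03],[0,0,0],0],
    [[-0.11,-0.154,0.03],[0,0,0],0],
    [[-0.11,-0.154,0.03],[0,0,0],0],
    [[-0.11,-0.154,0.03],[0,0,0],0],
    [[-0.11,-0.154,0.03],[0,0,0],0],
    [[-0.11,-0.154,0.03],[0,0,0],0]
  ]
}}

```text
time: 2.1
eef_pos: [0.6254, -0.0928, 0.2527]
tcp_rot: [-0.186, -3.135, -0.001]
contact_force: [0.3, -1.4, 0.1]
grip_width: 0.0003
grip_force: 0.0
```

Run:
```python
from h import *
go((.015,.021,.07),(.015,.021,.03))
p,d=arm.snapshot("wrist");cv2.imwrite("pics/w1.png",np.clip(p[:,:,::-1]*1.5,0,255).astype(np.uint8));np.savez("w1",p=p,d=d)
c=arm.camera_params("wrist");print(c)
for q in((.0,-.0,0),(.043,0,0),(-.043,0,0),(0,-.008,.049),(0,.195,.05)):print(q,np.round(proj(c,W(*q)),0))
```

```text
rot [ 0.001 -0.001  0.002]
rot [ 1.00e-03  1.00e-03 -3.14e+00]
2.1 tray xyz 0.013848911926147582 0.0247465489428099 0.11274610813293007
(0.015, 0.021, 0.07) [-0.0012 -0.0038  0.0427]
(0.015, 0.021, 0.03) [-0.0012 -0.0038  0.0827]
{'fx': 369.03378498946086, 'fy': 369.03378498946086, 'cx': 278.5240115800921, 'cy': 207.73751469453882, 'xyz': array([ 0.55327024, -0.08391132,  0.41616568]), 'rotation': array([2.19327039, 1.94693645, 0.25924689])}
(0.0, -0.0, 0) [246. 188.]
(0.043, 0, 0) [247. 241.]
(-0.043, 0, 0) [244. 130.]
(0, -0.008, 0.049) [227. 204.]
(0, 0.195, 0.05) [547. 204.]
```

View pics/w1.png

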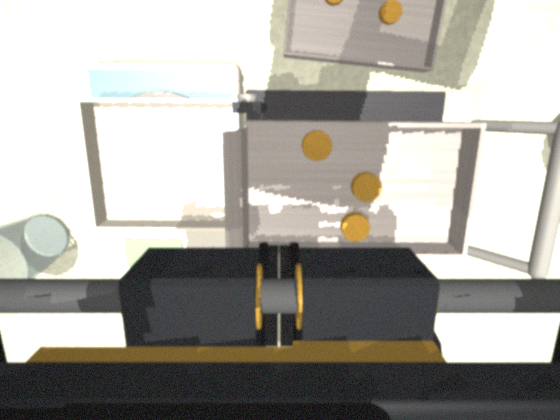

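The wrist view shows the gate foot at u≈247 (predicted 246) and the bar at (549,200) (predicted 547,204), so the calibration holds. The fingers at (280,260) are clear of the slugs at (317,145), (366,187) and (355,227). Now descending behind the gate.

>>> {"name": "step_hand", "arguments": {
  "steps": [
    [[-0.001,-0.002,0.045],[0,0,0],0],
    [[-0.001,-0.002,0.075],[0,0,0],0],
    [[-0.001,-0.002,0.083],[0,0,0],0],
    [[-0.001,-0.002,0.083],[0,0,0],0]
  ]
}}

```text
time: 2.65
eef_pos: [0.6271, -0.0958, 0.17]
tcp_rot: [0.186, 3.136, -0.0]
contact_force: [0.7, -0.2, 0.0]
grip_width: 0.0005
grip_force: 0.0
```

```bash
python3 -c "
from h import *
go((.015,.012,.03),(.015,.003,.0287),(.015,-.005,.025),(.015,-.0115,.0186),(.015,-.016,.011),(.015,-.018,.002))"
```

```text
rot [-0.     0.     0.002]
rot [-0.   -0.   -3.14]
2.65 tray xyz 0.01586512371678382 0.021985105082212904 0.03003956896635676
(0.015, 0.012, 0.03) [ 0.0009 -0.01    0.    ]
(0.015, 0.003, 0.0287) [ 0.0009 -0.019   0.0013]
(0.015, -0.005, 0.025) [ 0.0009 -0.027   0.005 ]
(0.015, -0.0115, 0.0186) [ 0.0009 -0.0335  0.0114]
(0.015, -0.016, 0.011) [ 0.0009 -0.038   0.019 ]
(0.015, -0.018, 0.002) [ 0.0009 -0.04    0.028 ]
```

>>> {"name": "step_hand", "arguments": {
  "steps": [
    [[0,-0.010,0],[0,0,0],0],
    [[0,-0.019,0.001],[0,0,0],0],
    [[0,-0.027,0.005],[0,0,0],0],
    [[0,-0.0335,0.0115],[0,0,0],0],
    [[0,-0.038,0.019],[0,0,0],0],
    [[0,-0.040,0.024],[0,0,0],0],
    [[0,-0.041,0.028],[0,0,0],0],
    [[0,-0.041,0.028],[0,0,0],0],
    [[0,-0.041,0.028],[0,0,0],0]
  ]
}}

```text
time: 3.78
eef_pos: [0.6214, -0.1369, 0.1411]
tcp_rot: [-0.187, -3.134, -0.001]
contact_force: [0.1, -0.2, 0.2]
grip_width: 0.0008
grip_force: 0.0
```

```bash
python3 -c "
from h import *
go((.015,.0,.03))"
```

```text
rot [ 0.    -0.002  0.001]
rot [ 3.000e-03  0.000e+00 -3.141e+00]
3.775 tray xyz 0.015114000801109294 -0.019545590763512206 0.0010681546079943094
(0.015, 0.0, 0.03) [ 0.0001  0.0195 -0.0289]
```

>>> {"name": "step_hand", "arguments": {
  "steps": [
    [[0,0,-0.06],[0,0,0],0],
    [[0,0,-0.11],[0,0,0],0.04],
    [[0.015,0.10,-0.11],[0,0,0],0.04],
    [[0.015,0.16,-0.11],[0,0,0],0.04],
    [[0.015,0.2145,-0.11],[0,0,0],0.04],
    [[0.015,0.2145,-0.11],[0,0,0],0.04],
    [[0.015,0.2145,-0.11],[0,0,0],0.04]
  ]
}}

```text
time: 4.65
eef_pos: [0.6322, 0.08, 0.2514]
tcp_rot: [-0.181, -3.136, 0.0]
contact_force: [0.3, 0.5, -0.5]
grip_width: 0.0395
grip_force: 0.0
```

Run:
```python
from h import *
go((0,.195,.07),(0,.195,.031))
p,d=arm.snapshot("wrist");c=arm.camera_params("wrist")
t,_=arm.snapshot("scene")
a=np.clip(np.hstack([cv2.resize(p,(400,300)),cv2.resize(t[170:370,130:397],(400,300))])[:,:,::-1]*1.5,0,255).astype(np.uint8);cv2.imwrite("pics/w2.png",a)
for q in((.04,.195,.05),(0,.195,.05),(-.04,.195,.05),(0,-.04,0)):print(q,np.array(proj(c,W(*q)))/1.4)
```

```text
rot [-0.    -0.001  0.005]
rot [ 1.000e-03 -0.000e+00 -3.137e+00]
4.65 tray xyz -0.00017566892221732976 0.19716509832069307 0.11141311490497147
(0, 0.195, 0.07) [-0.0002 -0.0021  0.0414]
(0, 0.195, 0.031) [-0.0002 -0.0021  0.0804]
(0.04, 0.195, 0.05) [198.29598912 202.02723257]
(0, 0.195, 0.05) [198.35386862 161.22172765]
(-0.04, 0.195, 0.05) [198.417112   116.63464279]
(0, -0.04, 0) [-19.55752888 146.46797522]
```

View pics/w2.png

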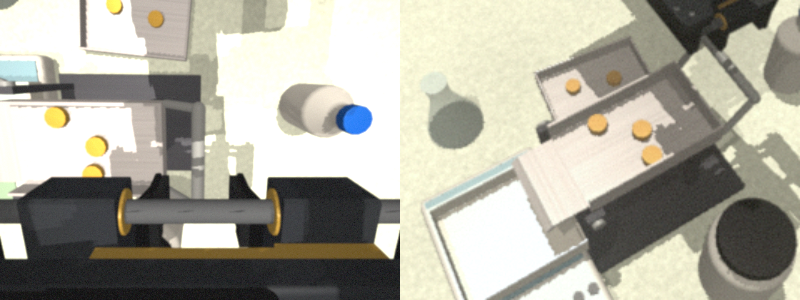

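The gate lies flat over the dish edge (right half, around (555,190)). The bar at u≈197 in the left half lies between the open fingers at 160 and 240. Lowering onto the bar and gripping.

>>> {"name": "step_hand", "arguments": {
  "steps": [
    [[0,-0.002,0.045],[0,0,0],0.04],
    [[0,-0.002,0.072],[0,0,0],0.04],
    [[0,-0.002,0.08],[0,0,0],0.04],
    [[0,-0.002,0.08],[0,0,0],0.04],
    [[0,-0.002,0.08],[0,0,0],0],
    [[0,-0.002,0.08],[0,0,0],0],
    [[0,-0.002,0.08],[0,0,0],0],
    [[0,-0.002,0.08],[0,0,0],0],
    [[0,-0.002,0.08],[0,0,0],0]
  ]
}}

```text
time: 5.88
eef_pos: [0.6335, 0.0792, 0.1724]
tcp_rot: [0.189, 3.133, 0.01]
contact_force: [1.0, 8.6, 1.2]
grip_width: 0.0107
grip_force: 30.0
```

Run:
```python
from h import *
go((0,.195,.031))
for a in np.arange(0,.81,.1):
    c,s=np.cos(a),np.sin(a);print(round(a,2),np.round([195*c-50*s-195,195*s+50*c-50],1))
```

```text
rot [ 0.007  0.002 -0.   ]
rot [ 0.004 -0.011  3.141]
5.875 tray xyz 0.0012235185471334948 0.19655517376781978 0.03244793926400441
(0, 0.195, 0.031) [ 0.0012 -0.0015  0.0014]
0.0 [0. 0.]
0.1 [-6.  19.2]
0.2 [-13.8  37.7]
0.3 [-23.5  55.4]
0.4 [-34.9  72. ]
0.5 [-47.8  87.4]
0.6 [-62.3 101.4]
0.7 [-78.1 113.9]
0.8 [-95.  124.7]
```

>>> {"name": "step_hand", "arguments": {
  "steps": [
    [[0,-0.001,-0.010],[0,0,0],0],
    [[0,-0.005,-0.019],[0,0,0],0],
    [[0,-0.009,-0.028],[0,0,0],0],
    [[0,-0.013,-0.038],[0,0,0],0],
    [[0,-0.017,-0.047],[0,0,0],0],
    [[0,-0.022,-0.055],[0,0,0],0],
    [[0,-0.028,-0.064],[0,0,0],0],
    [[0,-0.034,-0.072],[0,0,0],0]
  ]
}}

```text
time: 6.88
eef_pos: [0.6292, 0.0456, 0.2452]
tcp_rot: [0.188, 3.133, 0.012]
contact_force: [1.3, 9.2, 2.9]
grip_width: 0.0111
grip_force: 30.0
```

Run:
```python
from h import *
go((0,.195-.0349,.031+.072))
```

```text
rot [0.008 0.002 0.   ]
rot [-3.000e-03  1.200e-02 -3.141e+00]
6.875 tray xyz 0.0010098105375201593 0.1625851046540181 0.10522026669564538
(0, 0.16010000000000002, 0.103) [ 0.001  -0.0024  0.0022]
```

>>> {"name": "step_hand", "arguments": {
  "steps": [
    [[0,-0.003,-0.004],[0,0,0],0],
    [[0,-0.006,-0.008],[0,0,0],0],
    [[0,-0.013,-0.0155],[0,0,0],0],
    [[0,-0.020,-0.0225],[0,0,0],0],
    [[0,-0.027,-0.0295],[0,0,0],0],
    [[0,-0.035,-0.036],[0,0,0],0],
    [[0,-0.043,-0.042],[0,0,0],0],
    [[0,-0.051,-0.0475],[0,0,0],0],
    [[0,-0.056,-0.0505],[0,0,0],0],
    [[0,-0.056,-0.0505],[0,0,0],0]
  ]
}}

```text
time: 8.12
eef_pos: [0.6221, -0.0109, 0.2973]
tcp_rot: [0.187, 3.133, 0.009]
contact_force: [-1.6, 8.1, 10.1]
grip_width: 0.011
grip_force: 30.0
```

Run:
```python
from h import *
s=arm.sense();d=s["eef_pos"][:2]-H
print("tilt",np.arctan2(s["eef_pos"][2]-.14+.019,d@Y)-np.arctan2(50,195),s["contact_force"])
p,_=arm.snapshot("scene");t,_=arm.snapshot("top")
a=np.clip(np.hstack([cv2.resize(p[170:400,100:400],(400,300)),cv2.resize(t[95:265,200:460],(400,300))])[:,:,::-1]*1.5,0,255).astype(np.uint8);cv2.imwrite("pics/w3.png",a)
```

```text
tilt 0.7800039696396424 [-1.58819084  8.13801331 10.08277678]
```

View pics/w3.png

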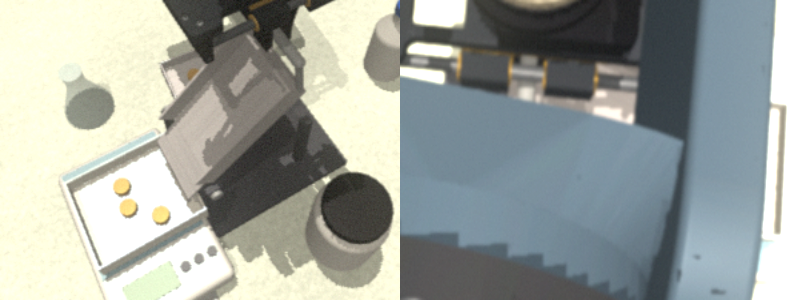

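All three slugs lie in the dish, at (121,187), (127,208) and (161,215) in the left half. Lowering the tray.

>>> {"name": "step_hand", "arguments": {
  "steps": [
    [[0,0.007,0.004],[0,0,0],0],
    [[0,0.0135,0.009],[0,0,0],0],
    [[0,0.0215,0.015],[0,0,0],0],
    [[0,0.0295,0.021],[0,0,0],0],
    [[0,0.037,0.028],[0,0,0],0],
    [[0,0.044,0.035],[0,0,0],0],
    [[0,0.0505,0.043],[0,0,0],0],
    [[0,0.0565,0.0505],[0,0,0],0],
    [[0,0.0625,0.059],[0,0,0],0],
    [[0,0.068,0.067],[0,0,0],0]
  ]
}}

```text
time: 9.48
eef_pos: [0.6305, 0.0557, 0.2285]
tcp_rot: [0.187, 3.133, 0.005]
contact_force: [0.3, 4.7, 3.3]
grip_width: 0.0107
grip_force: 30.0
```

>>> {"name": "step_hand", "arguments": {
  "steps": [
    [[0,0.005,0.009],[0,0,0],0],
    [[0,0.010,0.0175],[0,0,0],0],
    [[0,0.014,0.027],[0,0,0],0],
    [[0,0.0175,0.036],[0,0,0],0],
    [[0,0.021,0.046],[0,0,0],0],
    [[0,0.0235,0.055],[0,0,0],0],
    [[0,0.0235,0.055],[0,0,0],0]
  ]
}}

```text
time: 10.35
eef_pos: [0.6334, 0.079, 0.1719]
tcp_rot: [0.188, 3.134, 0.005]
contact_force: [2.2, 6.6, -0.1]
grip_width: 0.0111
grip_force: 30.0
```

```bash
python3 -c "
from h import *
go((0,.1965,.0315))"
```

```text
rot [0.003 0.001 0.   ]
rot [-2.000e-03  5.000e-03 -3.141e+00]
10.35 tray xyz 0.0011620397349597737 0.19633752348262548 0.03189155850642078
(0, 0.1965, 0.0315) [0.0012 0.0002 0.0004]
```

Level again. Releasing, lifting clear and checking.

>>> {"name": "step_hand", "arguments": {
  "steps": [
    [[0,0.001,0],[0,0,0],0.05],
    [[0,0.001,0],[0,0,0],0.05],
    [[0,0.001,0],[0,0,0],0.05],
    [[0,0.001,-0.03],[0,0,0],0.05],
    [[0,0.001,-0.08],[0,0,0],0.05],
    [[0,0.06,-0.12],[0,0,0],0.05],
    [[0,0.12,-0.12],[0,0,0],0.05],
    [[0,0.12,-0.12],[0,0,0],0.05],
    [[0,0.12,-0.12],[0,0,0],0.05]
  ]
}}

```text
time: 11.48
eef_pos: [0.6466, 0.1958, 0.2915]
tcp_rot: [-0.187, -3.135, 0.002]
contact_force: [-0.5, 0.1, 0.6]
grip_width: 0.05
grip_force: 0.0
```

>>> {"name": "step_hand", "arguments": {
  "steps": [
    [[0,0,0],[0,0,0],0.05],
    [[0,0,0],[0,0,0],0.05],
    [[0,0,0],[0,0,0],0.05],
    [[0,0,0],[0,0,0],0.05],
    [[0,0,0],[0,0,0],0.05],
    [[0,0,0],[0,0,0],0.05],
    [[0,0,0],[0,0,0],0.05],
    [[0,0,0],[0,0,0],0.05]
  ]
}}

```text
time: 12.48
eef_pos: [0.6471, 0.1962, 0.292]
tcp_rot: [-0.188, -3.136, 0.0]
contact_force: [0.2, -0.4, 0.3]
grip_width: 0.0499
grip_force: 0.0
```

Run:
```python
from h import *
p,_=arm.snapshot("scene")
cv2.imwrite("pics/w4.png",np.clip(cv2.resize(p[150:400,100:420],(640,500))[:,:,::-1]*1.5,0,255).astype(np.uint8))
```

```text
(no output)
```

View pics/w4.png

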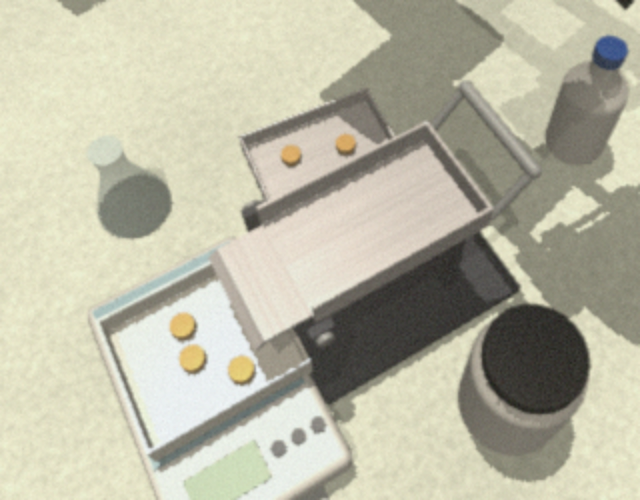

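The tray is level and empty. The three slugs are at rest in the dish at (182,325), (192,358) and (241,369), and the arm is clear.

```bash
python3 -c "
from workcell import arm
print(arm.hand_in())"
```

```text
the job is handed in; nothing more can be done
None
```

The gate was folded flat with the tray level, all three slugs slid out into the weighing dish without being touched, the tray is back level, and I handed the job in at about 12.5 s of the 58 s allowed; no verdict was returned.

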